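# Slide the battery box into its charging bay and start the charge

### The job

Push the tall battery box along the bench into the charging bay until it sits square and fully home against the charger, then press the button on top of the charger all the way down and let it go. The box is heavy and tips easily: push it low, near its base, so that it slides upright; do not lift it and leave its carrying handle alone. Do not disturb the other things on the bench.

Things in the scene. Friction and masses are not known exactly. Their poses are not given: they have to be found in the camera images.
- battery: Tall box, black with a grey lid: 95 mm along its x, 130 mm along its y, 180 mm high, about 1.6 kg (varies), loose on the bench. Origin: centre of its underside. Its x axis points roughly to the charger; its -x face is the one to push. It needs about 6 to 14 N to slide; pushed higher than about 60 mm above the bench it may tip.
- grip: Black carrying handle fixed on top of the battery box: a bow 80 mm long along the box's y, 12 mm thick, 34 mm high. Origin: on the middle of the box's top, 180 mm above its underside. Not to be touched.
- bay: Charging bay, fixed. Origin: bench level, middle of the charger's flat stop face where the box comes to rest; x points into the charger (the way to push), z up. Charger: grey block from x = 0 to 115 mm, 190 wide, 100 high. Fully home, the box's origin is at x = -47.5 mm, y = 0 here, its x axis along the bay's, its -x face at x = -95 mm.
- bay_mouth (a point): Middle of the bay's mouth at bench level, 60 mm in front of the stop face. From here to the stop run two straight steel guide rails, 30 mm high, 12 mm thick, 144 mm clear between them. In front of it flared rails of the same height widen to about 200 mm overall at 100 mm from the stop face.
- start_top (a point): Centre of the top of the round dark push button (32 mm across, in a black housing) on top of the charger, 75 mm behind its stop face; it is pressed straight down.
- start (a joint): Travel of the push button: 0 released, 0.006 m fully down; spring, 4 N when fully down.
- mug: White mug, 76 mm across, 90 mm high, standing; origin at the centre of its underside. A bystander.
- can: Can, 56 mm across, 150 mm high, standing; origin at the centre of its underside. A bystander.
- screwdriver: Screwdriver lying on the bench. A bystander.
- relay: White relay module, 70 x 45 x 60 mm high; origin at the centre of its underside. A bystander.
Not all that is in view belongs to the job. There is more than one size of the battery; the job needs the smallest.

How it is judged:
By the outcome, as a careful person would: the job done as asked, in the order asked, and still so for the second after the job is handed in, with the robot touching nothing.
It also fails if it takes over 61 s, if anything falls off the work surface, if the arm or the gripper's body presses on something with over 40 N, if the wrist force passes 120 N, or if a joint passes its speed limit or range.

### The arm

A 7-joint arm with a two-finger parallel gripper is mounted at the origin on the work surface. World frame = base frame: x ahead of the robot, y to its left, z up, the work surface at z = 0. Lengths are in m, angles in rad, forces in N, time in s.
With the tool pointing down it reaches from about 0.425 to 0.925 m from the base axis. Payload 6.8 kg.
Tool frame: the origin (TCP) lies between the finger pads; the fingertips stand 22 mm ahead of it and the grasp point (between the pads) lies 3 mm ahead of it; z points along the fingers, y is the direction in which the jaws open and shut (so a half turn about z gives the same grasp; the last joint's range is limited). The gripper opens to 85 mm and grips with 20 to 120 N. Pads are 22 mm wide; open, the fingers measure 114 mm over their backs; the gripper's body (76 mm by 85 mm) begins 54 mm behind the grasp point. The pads swing forward as they close: fully open they stand 13 mm farther back than shut.
Start: joints at [-1.325, 0.477, 0.022, 1.555, -0.011, 1.109, -0.083], TCP at [0.234, 0.633, 0.253] pointing down, gripper open.
Joint ranges: [-2.96, 2.96], [-0.34, 2.1], [-1.41, 1.46], [0.24, 2.44], [-1.37, 4.51], [0.17, 1.92], [-2.96, 2.96]. Speed limits (rad/s): [2.39, 2.39, 3.14, 3.14, 3.14, 3.14, 3.14].

### API

Orientations are given as a unit quaternion [w, x, y, z].
In Python, from station import bot gives the robot as it stands. The module is installed in compiled form; this text tells all that it offers.
- The arm moves only by the tool drive_tool, never from a script. Its argument "series" is one flat list of numbers, 7 for each row, row after row: the opening, from -1 (shut) to 1 (fully open), then the shift along the tool's x, y, z in mm, then the turn, a rotation vector about the tool's x, y, z in rad. In form: [jaw, x, y, z, wx, wy, wz, jaw, x, y, z, wx, wy, wz, ...]. A call has 1 to 12 rows; each row shifts and turns the commanded pose from where the row before left it, along the tool's axes as they then stand; what a row does not reach is not made up. A row lasts 1/8 s, in which the tool goes at most 62.5 mm and 10.7 degrees, less where a joint would pass 70% of its speed; a pose out of reach is approached as far as the arm can. A call with a gripper value outside its range is refused whole. The fingers move at their own pace and stop on an object; "force" is the grip in N (left out, the last holds). Time passes only in rows, so rows that do not move let the fingers close. It gives the time, the measured TCP pose, the force and the opening at its end, in the units of the state.
- bot.get_obs(): the state, without advancing time (a new reading comes with each control period).
- bot.read_camera(name): name is "side" or "top"; returns a dict with "pixels" (480x640x3 uint8, blue, green, red), "camera_matrix" (3x3 intrinsics, pixels), "distortion" ([k1, k2, p1, p2, k3] as OpenCV has them; the pictures are not rectified), "rvec" (rotation vector, rad) and "tvec" (3), from world to camera coordinates, as OpenCV has them. Camera axes: x right, y down, z forward; pixel columns grow to the right and rows downward; lengths in m; the calibration is good to about 2 mm. A picture is of the moment at which its call begins. There is no depth.
- bot.hand_in(): hands the job in, once; it reports no verdict.
The state is a dict: "t": time; "q": joint angles; "joint_vel": joint speeds; "joint_torque": joint torques, N m; "eef_pos": TCP position; "tool_rot": TCP orientation; "contact_force": force on the tool from outside, world axes, zero at the start; "torque": the same for the moment, N m; "gripper_width": opening from 0.0 (shut) to 1.0 (fully open).
Only numpy, scipy, OpenCV 4.12 (cv2) and the standard library are available. Lean on these libraries where they do the work, as an engineer would, in place of code of your own. Each camera call takes 0.05 s, during which the arm holds its last target. There are 200 camera calls.

## Working session

There is one attempt and no reset: what is moved stays moved. The work goes in short steps, Python scripts to look and compute and a tool call to move; the robot and the scene stay as the last step left them, time stands still between calls to the robot, and variables do not carry over. Pictures are saved under pics/ and viewed, about 8 in all and at most 12, crops included, and the job is handed in when it is done.

Besides the shell and the picture viewer there is one more tool, called by a JSON object that holds its "api" and its "payload". drive_tool: Moves the arm, as the interface text tells. Its arguments: {"type":"object","properties":{"series":{"type":"array"},"force":{"type":"number"}},"required":["series"]}

```bash
mkdir -p pics; cat > h.py <<'E'
import numpy as np, cv2
from station import bot
def cam(n,save=None):
    c=bot.read_camera(n)
    if save: cv2.imwrite('pics/'+save,c['pixels'])
    return c
def ray(c,uv):
    R=cv2.Rodrigues(np.array(c['rvec'],float))[0];t=np.array(c['tvec'],float).ravel()
    p=cv2.undistortPoints(np.array([[uv]],float),np.array(c['camera_matrix']),np.array(c['distortion']))[0,0]
    return -R.T@t, R.T@np.array([p[0],p[1],1])
def at_z(c,uv,z):
    o,d=ray(c,uv); return o+d*(z-o[2])/d[2]
def proj(c,P):
    return cv2.projectPoints(np.array(P,float).reshape(-1,1,3),np.array(c['rvec'],float),np.array(c['tvec'],float),np.array(c['camera_matrix']),np.array(c['distortion']))[0][:,0]
E
python3 - <<'E'
from h import *
for n in('top','side'):
    c=cam(n,n+'0.png'); print(n,ray(c,(320,240)))
print(bot.get_obs())
E
```

```text
top (array([ 0.30610838, -0.09134291,  1.24246653]), array([ 0.19329017, -0.01335575, -0.98119606]))
side (array([ 0.16668024, -0.71152126,  0.85019948]), array([ 0.3564413 ,  0.61849075, -0.70041147]))
{'t': 0.1, 'q': array([-1.32508617,  0.4777221 ,  0.02235914,  1.55635703, -0.01149497,
        1.10934223, -0.08310886]), 'joint_vel': array([-0.00042632,  0.00037789,  0.00071003, -0.00333962, -0.00092937,
       -0.00169638,  0.00107974]), 'joint_torque': array([ 4.22593599e-03, -5.97763789e+01,  1.61361180e+00, -2.81952453e+01,
        1.28676192e-02,  5.00307462e-03,  2.39227074e-05]), 'eef_pos': array([0.23371228, 0.63270079, 0.25241825]), 'tool_rot': array([-8.20110707e-05,  1.75984369e-01,  9.84392594e-01, -8.46168458e-04]), 'contact_force': array([0.14001079, 0.09331483, 0.32581613]), 'torque': array([-0.02212153,  0.04910544, -0.02779152]), 'gripper_width': 1.0012441369531833}
```

View pics/top0.png

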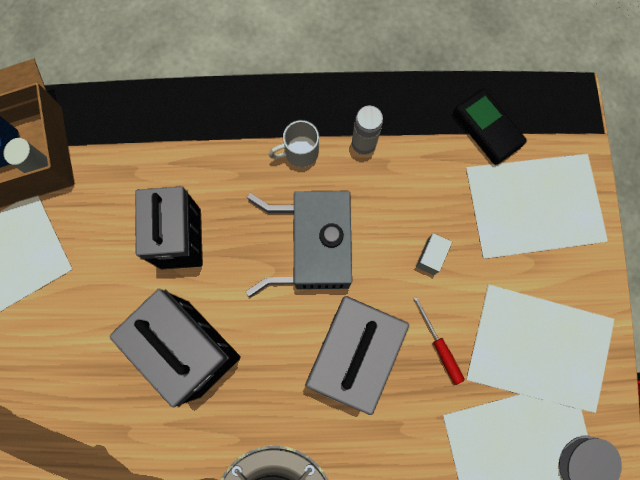

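View pics/side0.png

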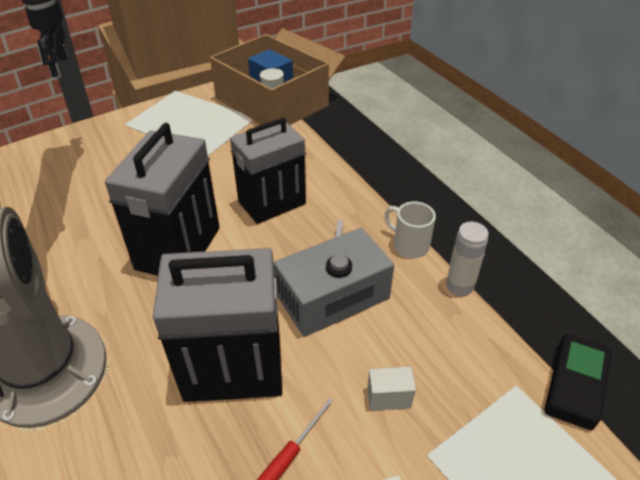

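The top view shows the smallest battery at about (165,225), with its lid and bow handle. The charger is at (322,240), its mouth opening to the left (+y), and the button is at (332,234). I'll enlarge this region.

```bash
python3 - <<'E'
import cv2
i=cv2.imread('pics/top0.png')[165:315,120:370]
cv2.imwrite('pics/crop1.png',cv2.resize(i,None,fx=3.2,fy=3.2,interpolation=cv2.INTER_CUBIC))
E
```

```text
(no output)
```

View pics/crop1.png

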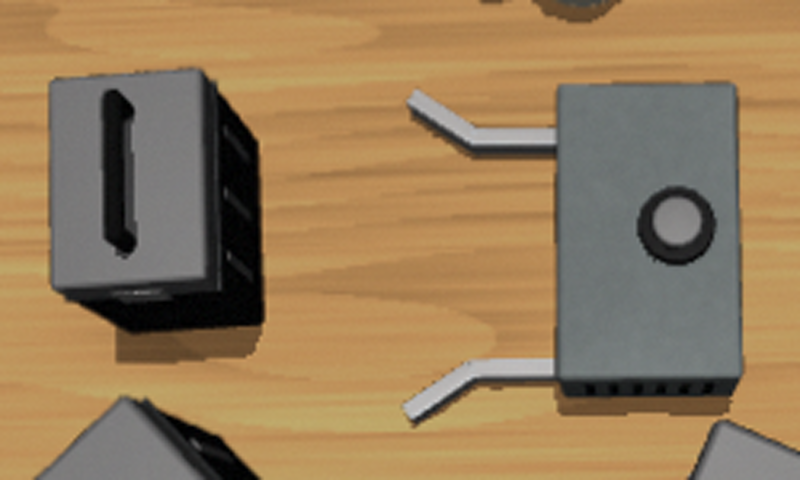

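```bash
python3 - <<'E'
from h import *
from scipy.optimize import least_squares
c=cam('top');s=cam('side')
f=lambda a:(np.array(a)/3.2+[120,165])
for n,p,z in [('lidTL',(50,82),.18),('lidTR',(203,69),.18),('lidBR',(215,290),.18),('lidBL',(52,289),.18),('botBR',(263,323),0),('botTR',(258,142),0),('botBL',(131,331),0),
 ('chTL',(558,84),.1),('chTR',(736,84),.1),('chBR',(742,377),.1),('chBL',(557,377),.1),('btn',(677,220),.115),('railU',(470,129),.03),('railUo',(477,152),.03),('railLi',(477,360),.03),('flU',(412,92),.03),('flL',(407,412),.03)]:
    print(n,at_z(c,f(p),z).round(4))
def pts(v,L):
    x,y,a=v;C,S=np.cos(a),np.sin(a);L=np.array(L,float)
    return np.c_[x+C*L[:,0]-S*L[:,1],y+S*L[:,0]+C*L[:,1],L[:,2]]
# battery x axis ~ -y world
def fit(L,uv,v0):
    r=least_squares(lambda v:(proj(c,pts(v,L))-uv).ravel(),v0,x_scale=[.1,.1,1]);print(r.x.round(4),'yaw off -90 deg',np.degrees(r.x[2])+90,r.fun.round(1));return r.x
h,w=.0475,.065
b=fit([(-h,w,.18),(h,w,.18),(h,-w,.18),(-h,-w,.18),(h,-w,0),(h,w,0),(-h,-w,0)],f([(50,82),(203,69),(215,290),(52,289),(263,323),(258,142),(131,331)]),[.6,.2,-1.57])
y=fit([(0,.095,.1),(.115,.095,.1),(.115,-.095,.1),(0,-.095,.1)],f([(558,84),(736,84),(742,377),(557,377)]),[.6,0,-1.57])
B=pts(y,[(.075,0,.115)]);print('btn',B,(proj(c,B)-[120,165])*3.2)
print('side lid corners',proj(s,pts(b,[(-h,w,.18),(h,w,.18),(h,-w,.18),(-h,-w,.18),(h,-w,0),(h,w,0),(-h,-w,0)])).round())
print('side charger',proj(s,pts(y,[(0,.095,.1),(.115,.095,.1),(.115,-.095,.1),(0,-.095,.1),(.075,0,.115)])).round())
E
```

```text
lidTL [0.6214 0.245  0.18  ]
lidTR [0.6263 0.1516 0.18  ]
lidBR [0.4924 0.1417 0.18  ]
lidBL [0.4953 0.2389 0.18  ]
botBR [0.5006 0.148  0.    ]
botTR [0.6268 0.153  0.    ]
botBL [0.4972 0.2388 0.    ]
chTL [ 0.6335 -0.0578  0.1   ]
chTR [ 0.6304 -0.1708  0.1   ]
chBR [ 0.4437 -0.1671  0.1   ]
chBL [ 0.4468 -0.0534  0.1   ]
btn [ 0.5401 -0.1298  0.115 ]
railU [0.6239 0.0039 0.03  ]
railUo [ 0.6079 -0.0007  0.03  ]
railLi [0.4679 0.0009 0.03  ]
flU [0.6508 0.0429 0.03  ]
flL [0.4349 0.0471 0.03  ]
[ 0.5602  0.1952 -1.5269] yaw off -90 deg 2.516809734581642 [-0.2 -0.8  0.6 -0.5 -1.6 -2.6 -0.5  1.2  1.4  1.4  1.1 -0.2 -0.5  1.8]
[ 0.54   -0.0548 -1.5939] yaw off -90 deg -1.3216542031521357 [-0.4 -0.7  0.5 -0.9  0.3  0.6 -0.4  0.9]
btn [[ 0.53828856 -0.12978212  0.115     ]] [[676.99206377 222.95266061]]
side lid corners [[282. 119.]
 [305. 140.]
 [248. 160.]
 [227. 137.]
 [255. 227.]
 [306. 206.]
 [236. 203.]]
side charger [[361. 227.]
 [394. 265.]
 [301. 305.]
 [272. 261.]
 [338. 264.]]
```

Fit residuals are 1–3 crop pixels and the side-view projection agrees. The box is at about (0.560, 0.195), yawed +2.5°. The bay stop is at (0.540, -0.055), yawed -1.3°.

Plan: tilt the tool 40° so the gripper body stays behind the fingertips. Then push low with both opened fingers, with the jaws across the box's -x face.

{"api": "drive_tool", "payload": {"series": [1,-43,-14,0,0,0,0,1,-43,-14,0,0,0,0,1,-43,-14,0,0,0,0,1,-43,-14,0,0,0,0,1,-43,-14,0,0,0,0,1,-43,-14,0,0,0,0,1,-43,-14,0,0,0,0,1,-43,-14,0,0,0,0,1,-43,-14,0,0,0,0,1,0,0,0,0,0,0.17,1,0,0,0,0,0,0.17,1,0,0,0,0,0,0.17]}}

```text
t: 1.7
eef_pos: [0.5532, 0.3808, 0.253]
tool_rot: [-0.0, 0.421, 0.907, -0.0]
contact_force: [0.1, 0.3, -0.8]
gripper_width: 1.002
```

{"api": "drive_tool", "payload": {"series": [1,0,0,0,0,0,0.17,1,0,0,0,0,0,0.17,1,0,0,0,0,0,0.17,1,0,0,0,0,0,0.153,1,0,0,0,0,-0.175,0,1,0,0,0,0,-0.175,0,1,0,0,0,0,-0.175,0,1,0,0,0,0,-0.175,0,1,0,0,0,0,0,0]}}

```text
t: 2.82
eef_pos: [0.5509, 0.3842, 0.249]
tool_rot: [0.248, 0.647, 0.681, -0.239]
contact_force: [-0.1, 0.3, 0.0]
gripper_width: 0.999
```

```bash
cat >> h.py <<'E'
from scipy.spatial.transform import Rotation as Ro
def state():
    o=bot.get_obs();q=o['tool_rot'];R=Ro.from_quat([q[1],q[2],q[3],q[0]])
    print('t',round(o['t'],2),'pos',o['eef_pos'].round(4),'F',o['contact_force'].round(1),'q',o['q'].round(2),'w',round(o['gripper_width'],2));print(R.as_matrix().round(3));return o,R
def goto(p,yaw,tilt=40,n=1):
    """rows from the measured pose to target; yaw (deg) = box-yaw offset from -90"""
    o,R=state()
    T=Ro.from_euler('z',yaw,degrees=True)*Ro.from_euler('x',-tilt,degrees=True)*Ro.from_matrix(np.diag([1.,1,1])@np.array([[0,1,0],[1,0,0],[0,0,-1.]]))
    d=R.inv().apply(np.array(p)-o['eef_pos'])*1000
    print('shift mm',d.round(1),'rotvec',(R.inv()*T).as_rotvec().round(3))
E
python3 - <<'E'
from h import *
goto([.564,.36,.20],2.5)
goto([.564,.36,.036],2.5)
E
```

```text
t 2.83 pos [0.5509 0.3842 0.249 ] F [-0.1  0.3  0. ] q [-1.19  0.8   0.52  1.3   0.17  1.58 -0.7 ] w 1.0
[[-0.041  0.999  0.028]
 [ 0.762  0.05  -0.645]
 [-0.646 -0.005 -0.763]]
shift mm [12.7 12.1 53.4] rotvec [0.    0.004 0.008]
t 2.83 pos [0.5509 0.3842 0.249 ] F [-0.1  0.3  0. ] q [-1.19  0.8   0.52  1.3   0.17  1.58 -0.7 ] w 1.0
[[-0.041  0.999  0.028]
 [ 0.762  0.05  -0.645]
 [-0.646 -0.005 -0.763]]
shift mm [118.6  12.9 178.6] rotvec [0.    0.004 0.008]
```

{"api": "drive_tool", "payload": {"series": [1,23,0.5,34,0,0,0,1,23,0.5,34,0,0,0,1,23,0.5,34,0,0,0,1,23,0.5,34,0,0,0,1,23,0.5,34,0,0,0,1,0,0,0,0,0,0,1,0,0,0,0,0,0]}}

```text
t: 3.7
eef_pos: [0.5581, 0.3595, 0.0516]
tool_rot: [0.248, 0.651, 0.678, -0.235]
contact_force: [-0.5, 0.5, -0.1]
gripper_width: 1.002
```

```bash
python3 - <<'E'
from h import *
goto([.555,.29,.038],2.5)
c=cam('top')
cv2.imwrite('pics/t2.png',cv2.resize(c['pixels'][150:330,30:330],None,fx=2.66,fy=2.66,interpolation=cv2.INTER_CUBIC))
E
```

```text
t 3.7 pos [0.5581 0.3595 0.0516] F [-0.5  0.5 -0.1] q [-1.14  0.99  0.47  1.42  0.12  1.28 -0.79] w 1.0
[[-0.031  0.999  0.029]
 [ 0.766  0.043 -0.642]
 [-0.642  0.003 -0.767]]
shift mm [-44.4  -6.1  55. ] rotvec [ 0.001 -0.001 -0.002]
```

View pics/t2.png

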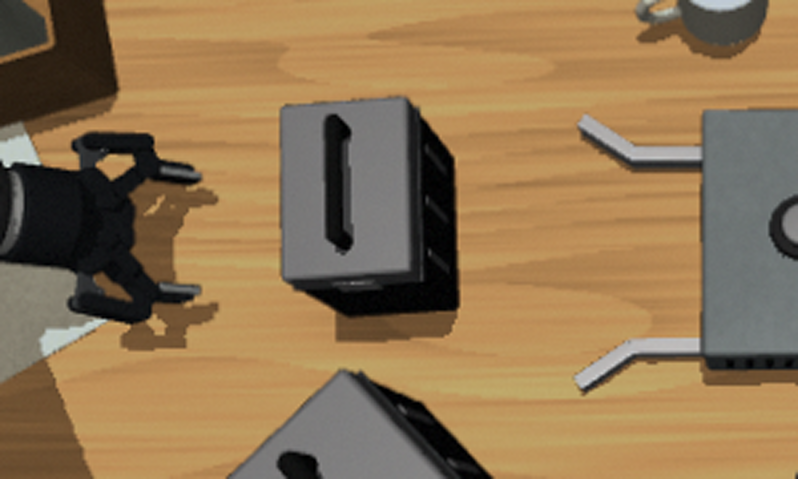

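The tool sits level with the box's -x face, with the fingertips at (200,177) and (200,292), clear of the tray and the medium battery. Next I'll lower it and approach to contact.

{"api": "drive_tool", "payload": {"series": [1,-19,-1.7,21.5,0,0,0,1,-19,-1.7,21.5,0,0,0,1,-19,-1.7,21.5,0,0,0,1,0,0,0,0,0,0,1,-2.3,0,1.9,0,0,0,1,-2.3,0,1.9,0,0,0,1,-2.3,0,1.9,0,0,0,1,-2.3,0,1.9,0,0,0]}}

```text
t: 4.75
eef_pos: [0.5559, 0.2624, 0.0367]
tool_rot: [0.248, 0.649, 0.679, -0.237]
contact_force: [-0.7, 0.2, 0.2]
gripper_width: 0.996
```

```bash
python3 - <<'E'
from h import *
state()
E
```

```text
t 4.75 pos [0.5559 0.2624 0.0367] F [-0.7  0.2  0.2] q [-1.1   0.94  0.49  1.62  0.16  1.11 -0.77] w 1.0
[[-0.034  0.999  0.029]
 [ 0.764  0.044 -0.643]
 [-0.644  0.    -0.765]]
```

{"api": "drive_tool", "payload": {"series": [1,-1.5,0,1.25,0,0,0,1,-1.5,0,1.25,0,0,0,1,-1.5,0,1.25,0,0,0,1,-1.5,0,1.25,0,0,0]}}

```text
t: 5.25
eef_pos: [0.5562, 0.2558, 0.0366]
tool_rot: [0.247, 0.649, 0.679, -0.236]
contact_force: [-1.1, 6.2, 2.1]
gripper_width: 1.001
```

{"api": "drive_tool", "payload": {"series": [1,-3.8,-0.7,3.2,0.0043,0,0.0051,1,-3.8,-0.7,3.2,0.0043,0,0.0051,1,-3.8,-0.7,3.2,0.0043,0,0.0051,1,-3.8,-0.6,3.2,0.0043,0,0.0051,1,-3.8,-0.6,3.2,0.0043,0,0.0051,1,-3.8,-0.6,3.2,0.0043,0,0.0051,1,-3.8,-0.5,3.2,0.0043,0,0.0051,1,-3.8,-0.5,3.2,0.0043,0,0.0051,1,-3.8,-0.5,3.2,0.0043,0,0.0051,1,-3.8,-0.4,3.2,0.0043,0,0.0051,1,-3.8,-0.4,3.2,0,0,0,1,-3.8,-0.4,3.2,0,0,0]}}

```text
t: 6.75
eef_pos: [0.5518, 0.2004, 0.0366]
tool_rot: [0.239, 0.671, 0.659, -0.241]
contact_force: [1.6, 13.2, 3.8]
gripper_width: 1.004
```

```bash
python3 - <<'E'
from h import *
goto([.5424,.0545,.037],-1.3)
c=cam('top')
cv2.imwrite('pics/t3.png',cv2.resize(c['pixels'][165:315,120:370],None,fx=3.2,fy=3.2,interpolation=cv2.INTER_CUBIC))
E
```

```text
t 6.75 pos [0.5518 0.2004 0.0366] F [ 1.6 13.2  3.8] q [-1.05  0.91  0.51  1.71  0.16  1.04 -0.76] w 1.0
[[ 0.015  1.    -0.008]
 [ 0.77  -0.017 -0.638]
 [-0.638  0.003 -0.77 ]]
shift mm [-112.8   -6.9   92.9] rotvec [ 0.006 -0.007  0.002]
```

View pics/t3.png

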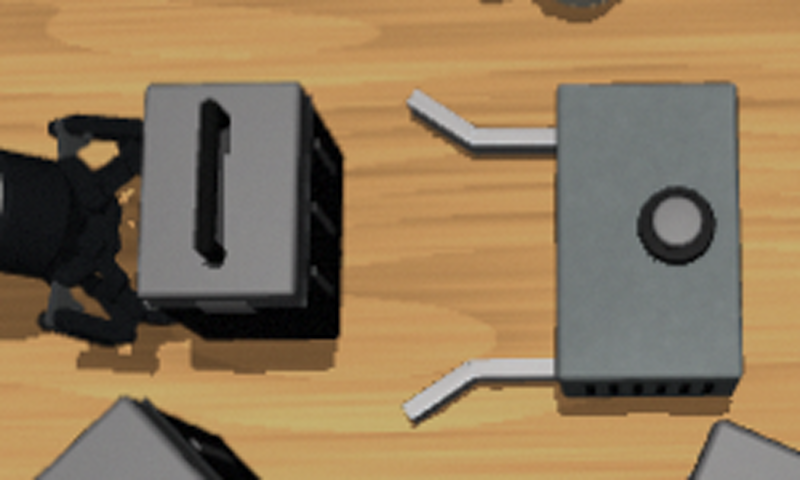

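The box is upright and squared up: lid corners at (148,86), (302,85), (300,297) and (140,296), bottom corners at (339,336) and (343,155). I'll refit it in the bay frame.

```bash
cat >> h.py <<'E'
def pts(v,L):
    x,y,a=v;C,S=np.cos(a),np.sin(a);L=np.array(L,float)
    return np.c_[x+C*L[:,0]-S*L[:,1],y+S*L[:,0]+C*L[:,1],L[:,2]]
H,W=.0475,.065
BL_=[(-H,W,.18),(H,W,.18),(H,-W,.18),(-H,-W,.18),(H,-W,0),(H,W,0)]
BAY=np.array([.54,-.0548,-1.5939])
def fitbox(c,uv):
    from scipy.optimize import least_squares
    r=least_squares(lambda v:(proj(c,pts(v,BL_))-uv).ravel(),[.55,.1,-1.57],x_scale=[.1,.1,1]);v=r.x
    d=v[:2]-BAY[:2];C,S=np.cos(BAY[2]),np.sin(BAY[2])
    print('box',v.round(4),'yaw',np.degrees(v[2])+90,'in bay',C*d[0]+S*d[1],-S*d[0]+C*d[1],'res',abs(r.fun).max())
E
python3 - <<'E'
from h import *
c=cam('top');f=lambda a:(np.array(a)/3.2+[120,165])
fitbox(c,f([(148,86),(302,85),(303,297),(140,296),(339,336),(343,155)]))
# mid of rails in bay frame
C,S=np.cos(BAY[2]),np.sin(BAY[2])
for p in [(470,129),(477,152),(477,360),(412,92),(407,412)]:
    d=at_z(c,f(p),.03)[:2]-BAY[:2]; print(p,C*d[0]+S*d[1],-S*d[0]+C*d[1])
E
```

```text
box [ 0.5526  0.1394 -1.5784] yaw -0.4379536331232714 in bay -0.19441693354411854 0.008072466877976994 res 1.7507656270161362
(470, 129) -0.06061564386667265 0.08249668481957871
(477, 152) -0.05570298309202144 0.0665879931043745
(477, 360) -0.05406972713944066 -0.07334026509164286
(412, 92) -0.10020147026074246 0.10849578913563615
(407, 412) -0.09942021522375213 -0.10738646521013157
```

{"api": "drive_tool", "payload": {"series": [1,-3.85,-0.6,3.2,0,0,0,1,-3.85,-0.6,3.2,0,0,0,1,-3.85,-0.6,3.2,0,0,0,1,-3.85,-0.6,3.2,0,0,0,1,-3.85,-0.6,3.2,0,0,0,1,-3.85,-0.6,3.2,0,0,0,1,-3.85,-0.6,3.2,0,0,0,1,-3.85,-0.6,3.2,0,0,0,1,-3.85,-0.6,3.2,0,0,0,1,-3.85,-0.6,3.2,0,0,0,1,-3.85,-0.6,3.2,0,0,0,1,-3.85,-0.6,3.2,0,0,0]}}

```text
t: 8.35
eef_pos: [0.5433, 0.14, 0.0367]
tool_rot: [0.239, 0.671, 0.659, -0.241]
contact_force: [0.8, 10.9, 2.0]
gripper_width: 1.002
```

```bash
python3 - <<'E'
from h import *
goto([.5424,.0545,.037],-1.3)
c=cam('top')
cv2.imwrite('pics/t4.png',cv2.resize(c['pixels'][165:315,120:370],None,fx=3.2,fy=3.2,interpolation=cv2.INTER_CUBIC))
E
```

```text
t 8.35 pos [0.5433 0.14   0.0367] F [ 0.8 10.9  2. ] q [-1.02  0.87  0.53  1.82  0.2   0.95 -0.74] w 1.0
[[ 0.015  1.    -0.008]
 [ 0.77  -0.017 -0.638]
 [-0.638  0.003 -0.77 ]]
shift mm [-66.1   0.5  54.4] rotvec [ 0.006 -0.006  0.002]
```

View pics/t4.png

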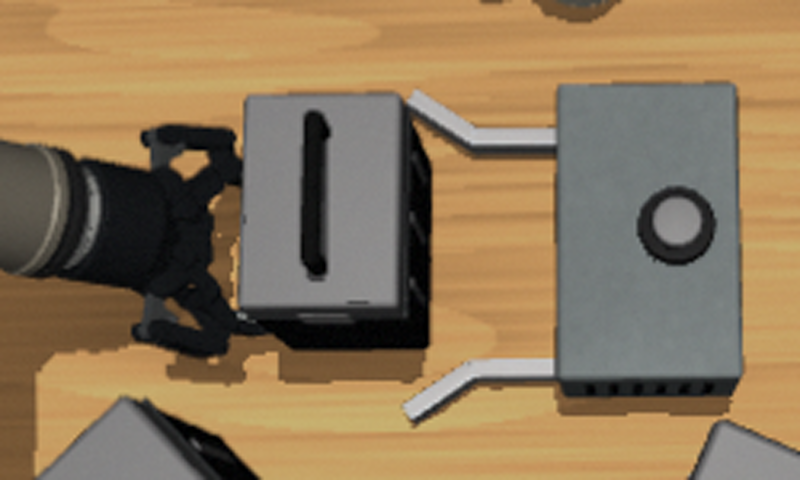

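```bash
python3 - <<'E'
from h import *
c=cam('top');f=lambda a:(np.array(a)/3.2+[120,165])
fitbox(c,f([(246,97),(404,95),(405,308),(240,307),(429,348),(432,165)]))
E
```

```text
box [ 0.5442  0.0793 -1.5834] yaw -0.7222896140658861 in bay -0.13416243196393754 0.0010938736945955386 res 1.2999943394037246
```

The box is well aligned: +1 mm lateral, under 1° of yaw error, 87 mm still to go.

{"api": "drive_tool", "payload": {"series": [1,-3.85,-0.2,3.2,0,0,0,1,-3.85,-0.2,3.2,0,0,0,1,-3.85,-0.2,3.2,0,0,0,1,-3.85,-0.2,3.2,0,0,0,1,-3.85,-0.2,3.2,0,0,0,1,-3.85,-0.1,3.2,0,0,0,1,-3.85,0,3.2,0,0,0,1,-3.85,0,3.2,0,0,0,1,-3.85,0,3.2,0,0,0,1,-3.85,0,3.2,0,0,0,1,-3.85,0,3.2,0,0,0,1,-3.85,0,3.2,0,0,0]}}

```text
t: 9.95
eef_pos: [0.5405, 0.0795, 0.0367]
tool_rot: [0.239, 0.671, 0.659, -0.242]
contact_force: [0.3, 10.1, 0.2]
gripper_width: 0.999
```

{"api": "drive_tool", "payload": {"series": [1,-2.3,0,1.9,0,0,0,1,-2.3,0,1.9,0,0,0,1,-2.3,0,1.9,0,0,0,1,-2.3,0,1.9,0,0,0,1,-2.3,0,1.9,0,0,0]}}

```text
t: 10.58
eef_pos: [0.5401, 0.0644, 0.0367]
tool_rot: [0.239, 0.671, 0.659, -0.242]
contact_force: [0.0, 9.7, -0.8]
gripper_width: 1.0
```

{"api": "drive_tool", "payload": {"series": [1,-1.5,0,1.25,0,0,0,1,-1.5,0,1.25,0,0,0,1,-1.5,0,1.25,0,0,0,1,-1.5,0,1.25,0,0,0]}}

```text
t: 11.08
eef_pos: [0.5399, 0.0566, 0.0367]
tool_rot: [0.239, 0.671, 0.659, -0.242]
contact_force: [-0.7, 9.9, -1.1]
gripper_width: 1.002
```

{"api": "drive_tool", "payload": {"series": [1,-0.8,0,0.65,0,0,0,1,-0.8,0,0.65,0,0,0,1,-0.8,0,0.65,0,0,0]}}

```text
t: 11.45
eef_pos: [0.5398, 0.0534, 0.0367]
tool_rot: [0.239, 0.671, 0.659, -0.242]
contact_force: [0.6, 10.0, -0.9]
gripper_width: 0.998
```

{"api": "drive_tool", "payload": {"series": [1,-0.8,0,0.65,0,0,0,1,-0.8,0,0.65,0,0,0,1,-0.8,0,0.65,0,0,0]}}

```text
t: 11.82
eef_pos: [0.5398, 0.0519, 0.0366]
tool_rot: [0.238, 0.671, 0.659, -0.241]
contact_force: [-2.9, 15.6, 3.1]
gripper_width: 1.0
```

{"api": "drive_tool", "payload": {"series": [1,-0.8,0,0.65,0,0,0,1,-0.8,0,0.65,0,0,0,1,0,0,0,0,0,0]}}

```text
t: 12.2
eef_pos: [0.5399, 0.0519, 0.0366]
tool_rot: [0.238, 0.671, 0.66, -0.24]
contact_force: [-4.0, 21.2, 7.3]
gripper_width: 1.002
```

```bash
python3 - <<'E'
from h import *
state()
c=cam('top')
cv2.imwrite('pics/t5.png',cv2.resize(c['pixels'][165:315,180:380],None,fx=4,fy=4,interpolation=cv2.INTER_CUBIC))
E
```

```text
t 12.2 pos [0.5399 0.0519 0.0366] F [-4.  21.2  7.3] q [-0.95  0.84  0.57  1.93  0.25  0.82 -0.69] w 1.0
[[ 0.014  1.    -0.008]
 [ 0.771 -0.016 -0.636]
 [-0.636  0.002 -0.771]]
```

View pics/t5.png

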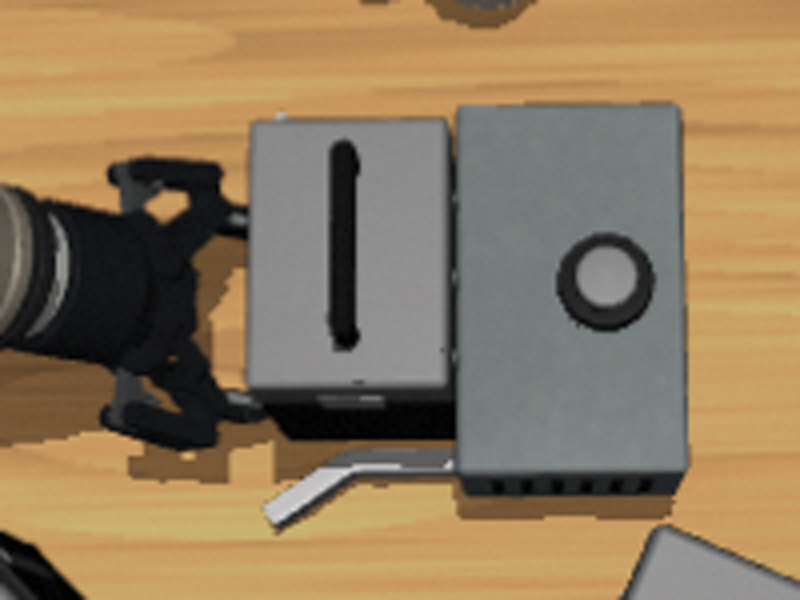

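The box is against the stop at 21 N. The lid edge at x≈448 is parallel to the stop edge at x≈457, with most of the gap being parallax. I'll seat it by yawing the pusher slightly each way under load.

{"api": "drive_tool", "payload": {"series": [1,-0.4,0,0.3,0.013,0,0.015,1,-0.4,0,0.3,0.006,0,0.008,1,0,0,0,0,0,0]}}

```text
t: 12.62
eef_pos: [0.5403, 0.0526, 0.0364]
tool_rot: [0.234, 0.68, 0.651, -0.243]
contact_force: [-6.4, 24.0, 9.3]
gripper_width: 1.002
```

{"api": "drive_tool", "payload": {"series": [1,0,0,0,-0.019,0,-0.023,1,0,0,0,-0.013,0,-0.015,1,0,0,0,0,0,0]}}

```text
t: 13.0
eef_pos: [0.5399, 0.0524, 0.0364]
tool_rot: [0.24, 0.665, 0.666, -0.237]
contact_force: [-4.8, 24.9, 8.2]
gripper_width: 0.998
```

{"api": "drive_tool", "payload": {"series": [1,0,0,0,0.013,0,0.015,1,0,0,0,0,0,0]}}

```text
t: 13.25
eef_pos: [0.5401, 0.0518, 0.0364]
tool_rot: [0.238, 0.671, 0.66, -0.24]
contact_force: [-4.7, 23.0, 8.3]
gripper_width: 1.001
```

The TCP reaches furthest forward at the middle yaw, so the box is flush. Now I'll back off straight and rise, and meanwhile triangulate the button and the big battery's height from the earlier pictures.

{"api": "drive_tool", "payload": {"series": [1,4,0,-3.3,0,0,0,1,15,0,-12.4,0,0,0,1,23,0,-19,0,0,0,1,23,0,-19,0,0,0,1,23,0,-19,0,0,0,1,-20,0,-24,0,0,0,1,-32,0,-38,0,0,0,1,-32,0,-38,0,0,0,1,-32,0,-38,0,0,0,1,-32,0,-38,0,0,0,1,-32,0,-38,0,0,0,1,0,0,0,0,0,0]}}

```text
t: 14.75
eef_pos: [0.5423, 0.1574, 0.3201]
tool_rot: [0.24, 0.673, 0.656, -0.242]
contact_force: [-0.4, 0.2, -0.3]
gripper_width: 0.999
```

```bash
python3 - <<'E'
from h import *
c=cam('top');s=cam('side','side6.png')
cv2.imwrite('pics/s6.png',cv2.resize(s['pixels'][90:390,120:520],None,fx=2,fy=2,interpolation=cv2.INTER_CUBIC))
def tri(a,b):
    o1,d1=ray(c,a);o2,d2=ray(s,b)
    k=np.linalg.lstsq(np.c_[d1,-d2],o2-o1,rcond=None)[0];p,q=o1+k[0]*d1,o2+k[1]*d2
    print(((p+q)/2).round(4),'gap',np.linalg.norm(p-q).round(4))
for a,b in [((408,323),(276,288)),((372,412),(158,290)),((346,297),(272,250)),((306,388),(165,258))]: tri(a,b)
state()
E
```

```text
[ 0.3589 -0.2484  0.2705] gap 0.012
[ 0.2175 -0.181   0.2801] gap 0.0117
[ 0.4052 -0.1478  0.2322] gap 0.0039
[ 0.2546 -0.0749  0.2265] gap 0.009
t 14.85 pos [0.5406 0.1575 0.3164] F [-0.3 -0.8 -0.4] q [-1.13  0.51  0.66  1.66  0.3   1.44 -0.6 ] w 1.0
[[ 0.017  1.    -0.015]
 [ 0.765 -0.023 -0.644]
 [-0.644 -0.    -0.765]]
```

View pics/s6.png

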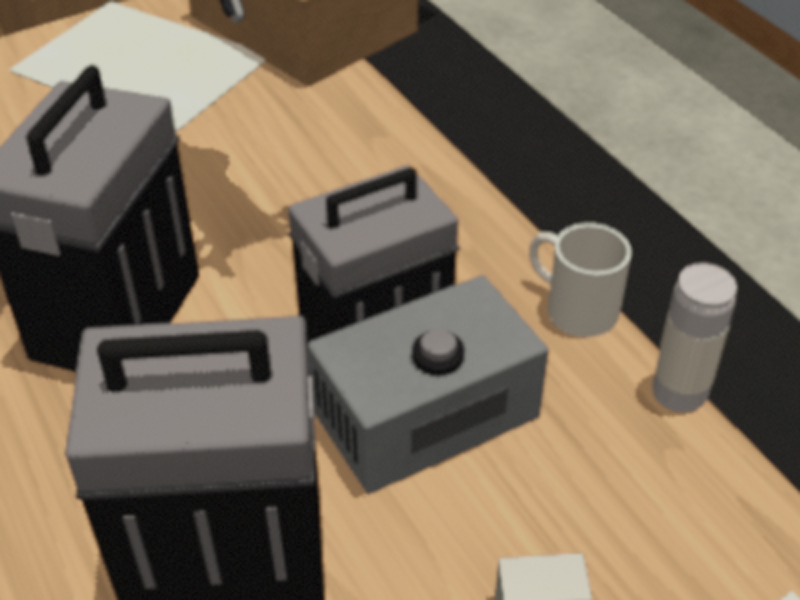

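The side view shows the box seated against the charger, with the button at crop (440,343). The neighbours are untouched.

{"api": "drive_tool", "payload": {"series": [-1,0,0,0,0,0.175,0,-1,0,0,0,0,0.175,0,-1,0,0,0,0,0.175,0,-1,0,0,0,0,0.173,0,-1,0,0,0,0,0,0], "force": 40}}

```text
t: 15.48
eef_pos: [0.5406, 0.1533, 0.3159]
tool_rot: [0.001, 0.718, 0.697, -0.002]
contact_force: [0.5, 0.6, -0.1]
gripper_width: 0.003
```

```bash
python3 - <<'E'
from h import *
c=cam('top');s=cam('side')
o1,d1=ray(c,(331.6,233.8));o2,d2=ray(s,(340,261.5))
k=np.linalg.lstsq(np.c_[d1,-d2],o2-o1,rcond=None)[0];p,q=o1+k[0]*d1,o2+k[1]*d2;print(p,q)
goto([.5395,-.130,.30],-1,0)
E
```

```text
[ 0.53921566 -0.12978264  0.11898697] [ 0.54197363 -0.13080121  0.11959406]
t 15.57 pos [0.5402 0.1577 0.3153] F [ 0.8  0.6 -0.6] q [-0.86  0.26  0.57  1.78 -0.15  1.15 -0.27] w 0.0
[[ 0.022  1.    -0.003]
 [ 1.    -0.022 -0.006]
 [-0.006 -0.002 -1.   ]]
shift mm [-287.5    5.7   16.9] rotvec [-0.002  0.006 -0.005]
```

{"api": "drive_tool", "payload": {"series": [-1,-36,0.8,0,0,0,0,-1,-36,0.8,0,0,0,0,-1,-36,0.8,0,0,0,0,-1,-36,0.8,0,0,0,0,-1,-36,0.8,0,0,0,0,-1,-36,0.8,0,0,0,0,-1,-36,0.8,0,0,0,0,-1,-36,0.8,0,0,0,0,-1,0,0,0,0,0,0]}}

```text
t: 16.7
eef_pos: [0.5408, -0.1318, 0.3161]
tool_rot: [0.001, 0.716, 0.699, -0.003]
contact_force: [1.1, 0.1, 0.8]
gripper_width: 0.0
```

```bash
python3 - <<'E'
from h import *
goto([.5400,-.130,.155],-1,0)
E
```

```text
t 16.7 pos [ 0.5408 -0.1318  0.3161] F [1.1 0.1 0.8] q [-0.45  0.26  0.71  1.8  -0.18  1.15  0.29] w 0.0
[[ 0.024  1.    -0.004]
 [ 1.    -0.024 -0.006]
 [-0.006 -0.003 -1.   ]]
shift mm [  2.7  -0.3 161.1] rotvec [-0.003  0.006 -0.006]
```

{"api": "drive_tool", "payload": {"series": [-1,1,0,27,0,0,0,-1,1,0,27,0,0,0,-1,1,0,27,0,0,0,-1,0,0,27,0,0,0,-1,0,0,25,0,0,0,-1,0,0,16,0,0,0,-1,0,0,0,0,0,0]}}

```text
t: 17.58
eef_pos: [0.5404, -0.1265, 0.1666]
tool_rot: [-0.0, 0.714, 0.7, -0.002]
contact_force: [0.3, -0.2, 0.8]
gripper_width: 0.001
```

```bash
python3 - <<'E'
from h import *
state()
a=cam('top')['pixels'][165:315,230:430];b=cam('side')['pixels'][160:310,230:430]
cv2.imwrite('pics/p7.png',cv2.resize(np.vstack([np.hstack([a,b])]),None,fx=2,fy=2,interpolation=cv2.INTER_CUBIC))
E
```

```text
t 17.57 pos [ 0.5404 -0.1265  0.1666] F [ 0.3 -0.2  0.8] q [-0.37  0.44  0.62  1.96 -0.34  0.85  0.42] w 0.0
[[ 0.02   1.    -0.004]
 [ 1.    -0.02  -0.002]
 [-0.002 -0.004 -1.   ]]
```

View pics/p7.png

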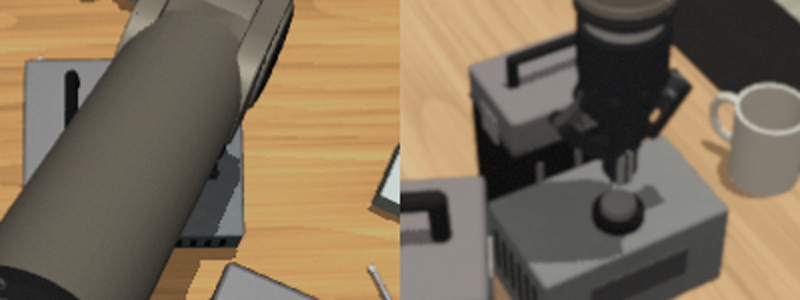

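The closed fingers are just above the button and clear of the handle and mug. I'll shift 3 mm and descend gently.

{"api": "drive_tool", "payload": {"series": [-1,-1.5,0,8,0,0,0,-1,-1.5,0,8,0,0,0,-1,0,0,5,0,0,0,-1,0,0,2,0,0,0,-1,0,0,0,0,0,0]}}

```text
t: 18.3
eef_pos: [0.5407, -0.1312, 0.1449]
tool_rot: [0.001, 0.715, 0.699, -0.001]
contact_force: [0.2, -0.3, 0.5]
gripper_width: 0.003
```

{"api": "drive_tool", "payload": {"series": [-1,0,0,1.5,0,0,0,-1,0,0,1.5,0,0,0,-1,0,0,0,0,0,0]}}

```text
t: 18.68
eef_pos: [0.541, -0.1313, 0.1422]
tool_rot: [0.001, 0.715, 0.699, -0.001]
contact_force: [0.3, -0.7, 2.0]
gripper_width: 0.001
```

{"api": "drive_tool", "payload": {"series": [-1,0,0,1.5,0,0,0,-1,0,0,1.5,0,0,0,-1,0,0,0,0,0,0]}}

```text
t: 19.05
eef_pos: [0.541, -0.1313, 0.1391]
tool_rot: [0.001, 0.715, 0.699, -0.001]
contact_force: [0.9, -0.5, 4.2]
gripper_width: -0.003
```

{"api": "drive_tool", "payload": {"series": [-1,0,0,1.5,0,0,0,-1,0,0,1.5,0,0,0,-1,0,0,0,0,0,0]}}

```text
t: 19.42
eef_pos: [0.5411, -0.1313, 0.1378]
tool_rot: [0.001, 0.715, 0.699, 0.0]
contact_force: [-5.7, 1.9, 21.7]
gripper_width: 0.0
```

It bottomed out: the force jumped from 4 N to 22 N, after about 6 mm of travel. Now I'll release and rise clear.

{"api": "drive_tool", "payload": {"series": [-1,0,0,-2,0,0,0,-1,0,0,-6,0,0,0,-1,0,0,-20,0,0,0,-1,0,0,-40,0,0,0,-1,0,0,-40,0,0,0,-1,0,0,-40,0,0,0,-1,0,0,-40,0,0,0,-1,-40,0,0,0,0,0,-1,-50,0,0,0,0,0,-1,-50,0,0,0,0,0,-1,-50,0,0,0,0,0,-1,0,0,0,0,0,0]}}

```text
t: 20.92
eef_pos: [0.5339, -0.3254, 0.324]
tool_rot: [0.001, 0.718, 0.696, -0.002]
contact_force: [0.4, 1.1, 0.4]
gripper_width: 0.0
```

```bash
python3 - <<'E'
from h import *
state()
a=cam('top')['pixels'][60:360,90:490];b=cam('side')['pixels'][90:390,120:520]
cv2.imwrite('pics/p8.png',np.hstack([a,b]))
E
```

```text
t 20.93 pos [ 0.5339 -0.3254  0.324 ] F [0.4 1.1 0.4] q [-0.1   0.41  0.76  1.63 -0.29  1.22  0.68] w 0.0
[[ 0.03   1.    -0.002]
 [ 1.    -0.03  -0.004]
 [-0.004 -0.002 -1.   ]]
```

View pics/p8.png

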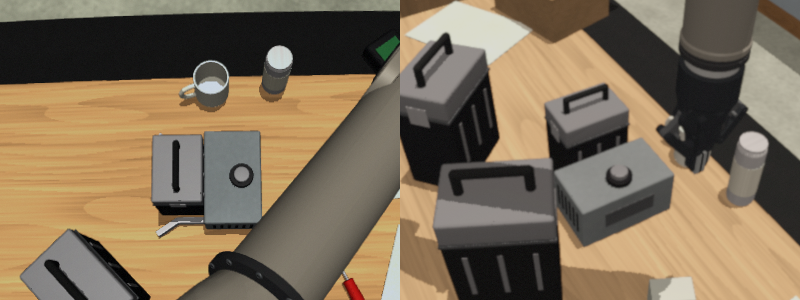

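```bash
python3 - <<'E'
from h import *
c=cam('top');f=lambda a:(np.array(a)/4+[180,165])
BL_[4:]=[]
fitbox(c,f([(250,121),(447,120),(449,386),(248,387)]))
print(bot.hand_in())
E
```

```text
box [ 0.541  -0.0078 -1.5849] yaw -0.8066015732924399 in bay -0.04699064270234088 -6.121376342371645e-05 res 1.0470887425530293
the job is handed in; nothing more can be done
None
```

The smallest battery box is pushed home against the charger, and the button was then pressed fully down and released. The job was handed in at about 21 s of the 61 s allowed. The box was pushed upright and low with two open fingers, on a tool tilted 40°, and its handle was not touched.

- **Box position:** the final camera fit puts the box at x = -47.0 mm, y = -0.1 mm in the bay; the target is -47.5 and 0. The fit uses lid corners only, from the picture taken while the pusher was still in contact.
- **Box squareness:** the fit gives about 0.5° of yaw against my estimate of the bay, which is within measuring error. The push force rose from 10 to about 24 N with no further travel. Yawing the pusher slightly each way under load did not move the box further in.
- **Button:** it took about 4 N, then bottomed out at about 22 N after roughly 6 mm of travel. The last picture shows it free.
- **Bystanders:** the mug, can and other batteries looked undisturbed in the last picture. The arm partly covered the screwdriver, and the relay was only partly in frame.
- **Arm:** it ended clear of everything. No check failed or disagreed.

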